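Set out the radio operating position

ROBOT

A 6-joint arm with a two-finger parallel gripper is mounted at the origin on the work surface. World frame = base frame: x ahead of the robot, y to its left, z up, the work surface at z = 0. Lengths are in m, angles in rad, forces in N, time in s.
With the tool pointing down it reaches from about 0.4 to 0.925 m from the base axis. Payload 3.4 kg.
Tool frame: the origin (TCP) lies at the very end of the fingers, on their centre line; the grasp point (between the pads) lies behind it (r.tcp_to_grasp is the z of the grasp point in the tool frame, in m); z points along the fingers, y is the line along which they close (so a half turn about z gives the same grasp; the last joint's range is limited). The gripper opens to 85 mm and grips with 20 to 120 N. Pads are 22 mm wide; open, the fingers measure 114 mm over their backs; the gripper's body (76 mm by 85 mm) begins 54 mm behind the grasp point. The pads swing forward as they close: fully open they stand 13 mm farther back than shut.
Start: joints at [-1.395, 0.307, 1.506, -0, 1.328, -0.073], TCP at [0.142, -0.557, 0.231] pointing down, gripper open.
Joint ranges: [-3.12, 3.12], [-1.05, 2.28], [0.14, 2.33], [-1.42, 4.57], [0.1, 2.73], [-2.68, 2.68]. Speed limits (rad/s): [2.57, 2.57, 3.14, 3.14, 3.14, 3.14].

INTERFACE

Orientations are given as a unit quaternion [w, x, y, z].
In Python, from station import readout, imaging, r gives the robot as it stands. The module is installed in compiled form; this text tells all that it offers.
- The arm moves only by the tool carry_out, never from a script. Its argument "rows" is a list of rows, each a list of 6 numbers: the shift along the world's x, y, z each as a share of 5 cm, from -1 to 1, then the turn, a rotation vector about the world's x, y, z each as a share of 5 degrees, from -1 to 1. In form: [[tx, ty, tz, wx, wy, wz], ...]. A call has 1 to 5 rows; each row shifts and turns the commanded pose from where the row before left it; what a row does not reach is not made up. A row lasts 1/8 s, in which the tool goes at most 62.5 mm and 10.7 degrees, less where a joint would pass 70% of its speed; a pose out of reach is approached as far as the arm can. A call with a number of a shift or a turn outside -1 to 1 is refused whole. A call with a gripper value outside its range is refused whole. "claw" is the closure, from -1 (fully open) to 1 (shut), so that 0 is half open, set as the call begins (left out, the last holds). The fingers move at their own pace and stop on an object; "newtons" is the grip in N (left out, the last holds). Time passes only in rows, so rows that do not move let the fingers close. It gives the time, the measured TCP pose, the force, the opening and the grip force at its end, in the units of the state.
- readout.state(): the state, without advancing time (a new reading comes with each control period).
- imaging.snapshot(name): name is "scene" or "side" or "wrist"; returns a dict with "frame" (384x512x3 uint8, red, green, blue), "z_map" (384x512 float32, m along the optical axis (not along the pixel's ray), 0 where there is no reading), "mtx" (3x3 intrinsics, pixels), "R" (3x3) and "t" (3): a world point X has camera coordinates R X + t; the wrist camera has in their place "mount" (4x4, takes a point from camera to tool coordinates, whose origin is the TCP and whose axes are the flange's). Camera axes: x right, y down, z forward; pixel columns grow to the right and rows downward; lengths in m; the calibration is good to about 2 mm. A picture is of the moment at which its call begins: read the wrist's pose just before it.
- r.close_job(): hands the job in; it is judged then, once.
The state is a dict: "t": time; "joint_positions": joint angles; "qvel": joint speeds; "joint_efforts": joint torques, N m; "position": TCP position; "ee_rot": TCP orientation; "force": force on the tool from outside, world axes, zero at the start; "ft_torque": the same for the moment, N m; "width": finger opening in m; "grasp_force": force on a finger pad.
Only numpy, scipy, OpenCV 4.12 (cv2) and the standard library are available. Lean on these libraries where they do the work, as an engineer would, in place of code of your own. Each camera call takes 0.05 s, during which the arm holds its last target. There are 200 camera calls.

TASK

Set up this radio desk: put the antenna tuner squarely on the middle of the power supply's top and the meter squarely on the middle of the tuner; stand the loudspeaker about midway between transceiver and power supply, square to them and touching neither; and lay the handheld radio, keys up, on the desk in front of the middle of the transceiver, its long side parallel to the front panel and about 50 mm clear of it. Everything keeps upright, nothing is dropped, and the mug and battery pack are left alone.

Things in the scene. Friction and masses are not known exactly. Their poses are not given: they have to be found in the camera images.
- transceiver: Black radio transceiver, a heavy box that stays put: 150 deep (x), 160 wide (y), 55 high, flat top with slots in it. Its front panel faces the robot (turned up to 7 degrees) and carries an amber display and one big round aluminium tuning dial, which stands 12 mm proud. Origin: centre of the underside; x points from front to back (away from the robot at yaw 0), y to the left as the robot sees it, z up; the front panel is at x = -77.
- power_supply: Grey power supply, a heavy box that stays put: 150 deep (x), 130 wide (y), 65 high, flat top with a round fan grille (drawn flat, nothing sticks up). Front faces the robot (turned up to 7 degrees). It stands some 30 cm to the left or right of the transceiver. Origin: centre of the underside; x points from front to back (away from the robot at yaw 0), y to the left as the robot sees it, z up.
- tuner: Antenna tuner, loose: a long flat dark steel box, 60 deep (x), 110 wide (y), 36 high, flat top, three small black knobs on the aluminium front (looks only, 9 proud, no obstacle). About 0.4 kg. Origin: centre of the underside; x points from front to back (away from the robot at yaw 0), y to the left as the robot sees it, z up.
- meter: Power meter, loose: a small grey box, 46 deep (x), 60 wide (y), 48 high, white needle scale on the front and two brass sockets 9 proud at the back (looks only, no obstacle). About 0.2 kg. Origin: centre of the underside; x points from front to back (away from the robot at yaw 0), y to the left as the robot sees it, z up.
- speaker: Loudspeaker, loose: an upright black box, 60 deep (x), 70 wide (y), 90 high, round cone on the front, the tallest of the loose things. About 0.45 kg. Origin: centre of the underside; x points from front to back (away from the robot at yaw 0), y to the left as the robot sees it, z up.
- handheld: Handheld radio, loose, lying on its back with keys and small green display upward: black case 52 wide (x), 105 long (y), 34 high, with a stub antenna (13 thick) that sticks out 50 mm beyond the +y end. About 0.25 kg. Origin: centre of the underside of the case (antenna not counted); x across the case, y along it towards the antenna, z up.
- mug: White mug, 72 across, 90 high, handle to its +y side (about 30 more); stands off to one side behind the equipment, not part of the job. Origin: centre of the underside.
- battery: Flat grey battery pack, 56 (x) x 80 (y) x 30 high, lying off to one side behind the equipment, not part of the job. Origin: centre of the underside.
There are look-alikes about, which are no part of the job. What is shaped like the transceiver but red is not meant.

How it is judged:
At the end, for the whole second after the job is handed in: Tuner on power supply, meter on tuner: centred within 15 mm, square within 15 deg. Speaker on desk between both units, at least 7 mm clear, within 65 mm fore/aft of each, 20 deg. Handheld centre 125-182 mm ahead of transceiver centre, within 30 mm sideways, 15 deg. All upright, at rest (x of tuner in the frame of power_supply between -0.015 and 0.015 m and y of tuner in the frame of power_supply between -0.015 and 0.015 m and z of tuner in the frame of power_supply between 0.059 and 0.071 m and angle between the x axis of tuner and the x axis of power_supply, either way round below 0.26 rad and x of meter in the frame of tuner between -0.015 and 0.015 m and y of meter in the frame of tuner between -0.015 and 0.015 m and z of meter in the frame of tuner between 0.03 and 0.042 m and angle between the x axis of meter and the x axis of tuner, either way round below 0.26 rad and x of speaker in the frame of transceiver between -0.065 and 0.065 m and x of speaker in the frame of power_supply between -0.065 and 0.065 m and ((y of speaker in the frame of transceiver below -0.122 m and y of speaker in the frame of power_supply above 0.107 m) or (y of speaker in the frame of transceiver above 0.122 m and y of speaker in the frame of power_supply below -0.107 m)) and angle between the x axis of speaker and the x axis of transceiver, either way round below 0.35 rad and height (world z) of each of speaker, handheld below 0.006 m and x of handheld in the frame of transceiver between -0.182 and -0.125 m and y of handheld in the frame of transceiver between -0.03 and 0.03 m and angle between the x axis of handheld and the x axis of transceiver, either way round below 0.26 rad and angle between each of tuner, meter, speaker, handheld's own z axis and vertical below 0.1 rad and linear speed of each of tuner, meter, speaker, handheld below 0.02 m/s and angular speed of each of tuner, meter, speaker, handheld below 0.1 rad/s); the robot touches nothing.
It fails at once if one of the four instruments is tipped over (angle between any of tuner, meter, speaker, handheld's own z axis and vertical above 0.7 rad).
It fails at once if one of the four instruments is dropped (falls free for more than about 2 cm) ((contact force between tuner and anything else below 0.05 N and linear speed of tuner above 0.65 m/s) or (contact force between meter and anything else below 0.05 N and linear speed of meter above 0.65 m/s) or (contact force between speaker and anything else below 0.05 N and linear speed of speaker above 0.65 m/s) or (contact force between handheld and anything else below 0.05 N and linear speed of handheld above 0.65 m/s)).
It fails at once if the mug or battery pack is moved by more than 3 cm (distance of any of mug, battery from where it was at the start of the episode above 0.03 m).
It also fails if it takes over 115 s, if anything falls off the work surface, if the arm or the gripper's body presses on something with over 40 N, if the wrist force passes 120 N, or if a joint passes its speed limit or range.

## Working session

There is one attempt and no reset: what is moved stays moved. The work goes in short steps, Python scripts to look and compute and a tool call to move; the robot and the scene stay as the last step left them, time stands still between calls to the robot, and variables do not carry over. Pictures are saved under pics/ and viewed, at most 14 in all, crops included, and the job is handed in when it is done.

Besides the shell and the picture viewer there is one more tool, called after "Call:" as name(argument=value, ...), one argument or row to a line, values as JSON. carry_out: Moves the arm, as the interface text tells. Shift numbers are shares of 5 cm and turn numbers shares of 5 degrees, none past 1 either way. Its arguments: {"type":"object","properties":{"rows":{"type":"array"},"claw":{"type":"number"},"newtons":{"type":"number"}},"required":["rows"]}

```bash
mkdir -p pics
cat > h.py <<'E'
import numpy as np, cv2
from station import readout, imaging, r
def snap(n):
    s=readout.state() if n=="wrist" else None
    d=imaging.snapshot(n)
    if s is not None:
        from scipy.spatial.transform import Rotation as Ro
        w,x,y,z=s["ee_rot"]; T=np.eye(4); T[:3,:3]=Ro.from_quat([x,y,z,w]).as_matrix(); T[:3,3]=s["position"]
        M=np.linalg.inv(T@d["mount"]); d["R"]=M[:3,:3]; d["t"]=M[:3,3]
    return d
def save(d,f): cv2.imwrite("pics/"+f,d["frame"][:,:,::-1])
def world(d):
    v,u=np.mgrid[:384,:512]; z=d["z_map"]; K=d["mtx"]
    c=np.stack([(u-K[0,2])/K[0,0]*z,(v-K[1,2])/K[1,1]*z,z],-1)
    return (c-d["t"])@d["R"]
def ray(d,u,v,h):
    g=d["R"].T@np.linalg.solve(d["mtx"],[u,v,1.]); o=-d["R"].T@d["t"]
    return o+g*(h-o[2])/g[2]
E
python3 - <<'E'
from h import *
print(readout.state()); print(r.tcp_to_grasp)
ims=[]
for n in("scene","side"):
    d=snap(n); save(d,n+"0.png"); print(n,-d["R"].T@d["t"],(d["z_map"]>0).mean()); np.savez(n+"0.npz",**d)
E
```

```text
{'t': 0.0, 'joint_positions': array([-1.39551235e+00,  3.07559248e-01,  1.50767753e+00,  2.28469281e-06,
        1.32837598e+00, -7.34889309e-02]), 'qvel': array([ 0.00121628, -0.00011518, -0.00011108,  0.00040928, -0.00022329,
        0.00062771]), 'joint_efforts': array([-2.82081535e-03, -4.57554817e+01, -2.51917845e+01, -3.83262632e-04,
        1.34202756e-02,  9.79513686e-06]), 'position': array([ 0.14143566, -0.55661945,  0.23038734]), 'ee_rot': array([-1.00880156e-03,  9.92273502e-01,  1.24065612e-01, -5.02797778e-05]), 'force': array([0.17560245, 0.08613853, 0.22900741]), 'ft_torque': array([-0.02715025,  0.02513014, -0.02473683]), 'grasp_force': 0.0, 'width': 0.0856989989470261}
-0.0187
scene [ 1.00730347 -0.75865381  0.80532164] 0.9825846354166666
side [0.38066361 0.94470888 0.79627979] 0.9959767659505209
```

View pics/scene0.png

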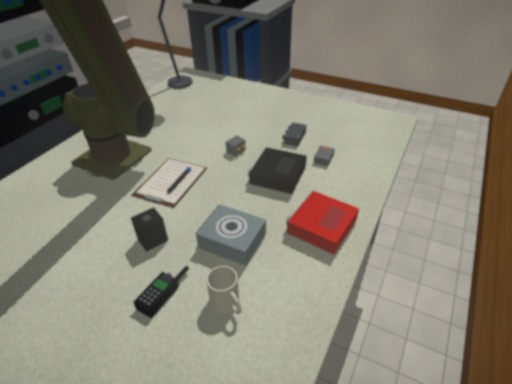

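View pics/side0.png

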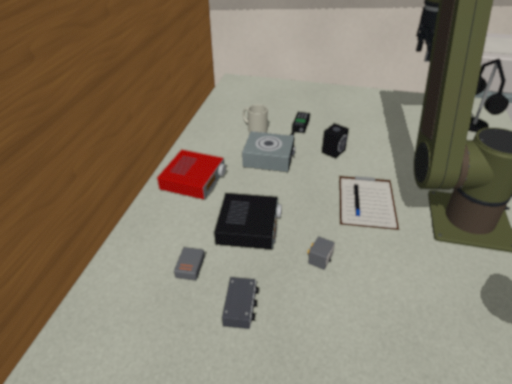

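The scene view shows the black transceiver at (278,170), the red look-alike at (323,220), the power supply at (232,233), the tuner at (295,133) and the meter at (235,145). It also shows the speaker at (150,230), the handheld at (157,293), the mug at (223,288) and the battery at (324,155).
The side view has them at: transceiver (248,220), red box (192,173), power supply (268,150), tuner (240,300), meter (320,252), speaker (335,140), handheld (300,121), battery (190,263).

Things that could be confused:
- **Transceiver:** the black box, not the red one.
- **Tuner or battery:** side (240,300) has three knobs, so it is the tuner. Side (190,263) is flat with orange marks, so it is the battery.
- **Meter or battery:** side (320,252) is the cube-like one, so it is the meter.

```bash
cat > seg.py <<'E'
from h import *
def objs(P,lo=.012,box=(.1,1.0,-.75,.75),res=.002):
    "height map of a cloud -> list of blobs: top height, min-area rect of upper points"
    P=P.reshape(-1,3); P=P[np.isfinite(P).all(1)]
    m=(P[:,2]>lo)&(P[:,2]<.2)&(P[:,0]>box[0])&(P[:,0]<box[1])&(P[:,1]>box[2])&(P[:,1]<box[3]); P=P[m]
    ij=((P[:,:2]-[box[0],box[2]])/res).astype(int); g=np.zeros((int((box[1]-box[0])/res)+2,int((box[3]-box[2])/res)+2),np.uint8)
    g[ij[:,0],ij[:,1]]=1; g=cv2.morphologyEx(g,cv2.MORPH_CLOSE,np.ones((5,5)))
    n,L=cv2.connectedComponents(g); l=L[ij[:,0],ij[:,1]]; out=[]
    for k in range(1,n):
        Q=P[l==k]
        if len(Q)<60: continue
        h=np.percentile(Q[:,2],95) if len(Q) else 0
        T=Q[abs(Q[:,2]-np.median(Q[Q[:,2]>h-.012][:,2]))<.005]
        c,s,a=cv2.minAreaRect((T[:,:2]*1000).astype(np.float32))
        if s[0]<s[1]: a0=a      # angle of short side from x
        else: a0=a-90
        out.append((len(T),np.median(T[:,2]),np.array(c),sorted(s),(a0+90)%180-90))
    return out
E
python3 - <<'E'
from seg import *
for n in("scene","side"):
    d=dict(np.load(n+"0.npz")); print(n)
    for o in objs(world(d)): print(o[0],"z%.3f"%o[1],np.round(o[2]),np.round(o[3]),"short-side ang %.1f"%o[4])
E
```

```text
scene
124 z0.192 [164.   9.] [ 73. 152.] short-side ang -22.6
121 z0.016 [310.  -8.] [ 16. 138.] short-side ang 4.8
430 z0.090 [ 399. -257.] [64. 70.] short-side ang -26.2
131 z0.048 [388. 230.] [49. 64.] short-side ang -13.7
819 z0.034 [ 533. -402.] [ 53. 104.] short-side ang -3.0
1357 z0.055 [591. 165.] [158. 168.] short-side ang 5.8
260 z0.036 [549. 414.] [ 63. 113.] short-side ang 6.2
1967 z0.065 [ 605. -161.] [134. 154.] short-side ang -88.7
232 z0.089 [ 683. -335.] [71. 72.] short-side ang 87.6
215 z0.030 [698. 329.] [56. 80.] short-side ang 3.7
2171 z0.055 [807.   4.] [158. 165.] short-side ang -6.0
side
159 z0.193 [164.  40.] [ 56. 150.] short-side ang 33.3
150 z0.017 [306.  -6.] [ 14. 135.] short-side ang 5.5
227 z0.091 [ 395. -255.] [60. 74.] short-side ang -26.3
368 z0.049 [384. 235.] [48. 63.] short-side ang -17.0
204 z0.036 [ 529. -398.] [ 53. 107.] short-side ang -3.0
1204 z0.037 [544. 414.] [ 67. 113.] short-side ang 6.6
2417 z0.056 [587. 166.] [160. 167.] short-side ang 5.9
1075 z0.066 [ 601. -159.] [143. 152.] short-side ang -87.8
55 z0.087 [ 669. -314.] [33. 70.] short-side ang -61.0
49 z0.087 [ 691. -351.] [37. 70.] short-side ang -60.5
600 z0.030 [695. 333.] [55. 82.] short-side ang 3.8
1622 z0.056 [803.   6.] [163. 165.] short-side ang -6.3
```

Both views agree and the heights match the text. I'm taking the speaker first, then the tuner, meter and handheld, all gripped across their x side. First I move above the speaker and check it close up.

Call:
carry_out(
  rows=[
    [0.5,0.6,0,0,0,1],
    [0.5,0.6,0,0,0,1],
    [0.5,0.6,0,0,0,1],
    [0.5,0.6,0,0,0,1],
    [0.5,0.6,0,0,0,1],
  ],
  claw=-1,
  newtons=60,
)

```text
t: 0.72
position: [0.2671, -0.406, 0.2309]
ee_rot: [-0.0, 0.941, 0.337, -0.0]
force: [0.6, -0.3, 0.3]
width: 0.0858
grasp_force: 0.0
```

Call:
carry_out(
  rows=[
    [0.5,0.6,0,0,0,1],
    [0.5,0.6,0,0,0,1],
    [0.5,0.6,0,0,0,1],
    [0.5,0.6,0,0,0,1],
    [0.5,0.6,0,0,0,1],
  ],
)

```text
t: 1.35
position: [0.392, -0.2561, 0.231]
ee_rot: [-0.0, 0.846, 0.533, -0.0]
force: [0.9, -0.1, -0.1]
width: 0.0853
grasp_force: 0.0
```

Call:
carry_out(
  rows=[
    [0,0,0,0,0,0],
  ],
)

```text
t: 1.48
position: [0.3925, -0.2553, 0.231]
ee_rot: [-0.001, 0.846, 0.533, 0.0]
force: [-0.8, 0.4, -0.0]
width: 0.085
grasp_force: 0.0
```

Run:
```python
from seg import *
s=readout.state(); print(s["t"],s["position"],s["ee_rot"],s["joint_positions"])
d=snap("wrist"); save(d,"w1.png")
for o in objs(world(d)): print(o[0],"z%.3f"%o[1],np.round(o[2]),np.round(o[3]),"short-side ang %.1f"%o[4])
```

```text
1.475 [ 0.39249341 -0.25531225  0.2309931 ] [-5.04333510e-04  8.45840623e-01  5.33435428e-01  1.74334340e-04] [-6.67497970e-01  1.57711585e-01  1.71595045e+00  6.97179974e-04
  1.26876491e+00 -2.22223368e-01]
929 z0.016 [312. -38.] [14. 81.] short-side ang 5.1
3590 z0.090 [ 398. -258.] [60. 70.] short-side ang -25.7
2895 z0.034 [ 532. -403.] [ 52. 105.] short-side ang -3.2
11385 z0.065 [ 605. -175.] [106. 153.] short-side ang -88.7
333 z0.070 [ 654. -329.] [14. 55.] short-side ang -11.5
```

View pics/w1.png

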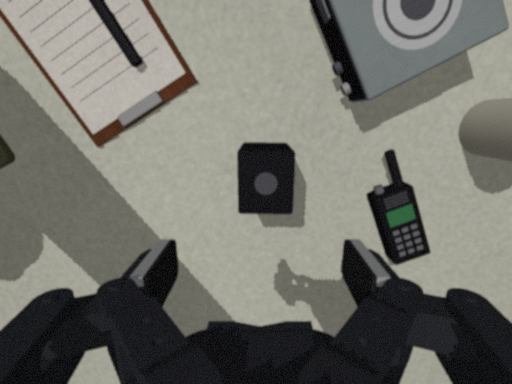

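The close crop confirms the speaker at (267,180), with its short side lined up with the closing direction. The handheld is at (400,220), keys up. I descend and grip.

Call:
carry_out(
  rows=[
    [0.12,-0.03,0,0,0,0],
    [0,0,-1,0,0,0],
    [0,0,-1,0,0,0],
    [0,0,-1,0,0,0],
    [0,0,-0.82,0,0,0],
  ],
)

```text
t: 2.15
position: [0.3969, -0.2599, 0.0386]
ee_rot: [-0.0, 0.848, 0.531, -0.0]
force: [0.5, -0.4, 0.4]
width: 0.0854
grasp_force: 0.0
```

Call:
carry_out(
  rows=[
    [0,0,0,0,0,0],
    [0,0,0,0,0,0],
    [0,0,0,0,0,0],
    [0,0,0,0,0,0],
    [0,0,0,0,0,0],
  ],
  claw=1,
  newtons=60,
)

```text
t: 2.78
position: [0.3978, -0.2589, 0.0409]
ee_rot: [0.001, 0.847, 0.532, 0.0]
force: [0.7, 0.3, -4.0]
width: 0.0594
grasp_force: 66.1
```

Call:
carry_out(
  rows=[
    [0,0,0,0,0,0],
    [0,0,0,0,0,0],
  ],
)

```text
t: 3.02
position: [0.3976, -0.2587, 0.0404]
ee_rot: [0.0, 0.847, 0.532, 0.0]
force: [0.2, 0.2, -4.7]
width: 0.0594
grasp_force: 66.1
```

Call:
carry_out(
  rows=[
    [0,0,0.4,0,0,0],
    [0,0,0.6,0,0,0],
    [0,0,0.7,0,0,0],
    [0,0,0.7,0,0,0],
    [0.66,0.84,0,0,0,0.97],
  ],
)

```text
t: 3.65
position: [0.4319, -0.2202, 0.1633]
ee_rot: [0.004, 0.824, 0.566, 0.001]
force: [2.2, -0.8, -5.3]
width: 0.0594
grasp_force: 67.0
```

Call:
carry_out(
  rows=[
    [0.67,0.84,0,0,0,0.97],
    [0.67,0.84,0,0,0,0.97],
    [0.67,0.84,0,0,0,0.97],
    [0.67,0.84,0,0,0,0.97],
    [0.67,0.86,0,0,0,0.97],
  ],
)

```text
t: 4.28
position: [0.5985, -0.0043, 0.1598]
ee_rot: [-0.0, 0.685, 0.729, -0.0]
force: [0.3, -1.0, -4.9]
width: 0.0598
grasp_force: 66.9
```

Call:
carry_out(
  rows=[
    [0,0,0,0,0,0],
    [0,0,-0.6,0,0,0],
    [0,0,-0.6,0,0,0],
    [0,0,-0.6,0,0,0],
    [0,0,-0.3,0,0,0],
  ],
)

```text
t: 4.9
position: [0.5958, -0.0062, 0.0533]
ee_rot: [-0.002, 0.686, 0.727, -0.001]
force: [-0.3, -0.2, -5.2]
width: 0.0593
grasp_force: 67.1
```

Call:
carry_out(
  rows=[
    [0,0,-0.1,0,0,0],
    [0,0,-0.1,0,0,0],
    [0,0,0,0,0,0],
  ],
)

```text
t: 5.28
position: [0.5985, -0.0059, 0.0459]
ee_rot: [0.0, 0.686, 0.727, 0.0]
force: [0.6, -0.0, -5.3]
width: 0.0596
grasp_force: 67.2
```

Call:
carry_out(
  rows=[
    [0,0,-0.06,0,0,0],
    [0,0,-0.03,0,0,0],
    [0,0,-0.02,0,0,0],
    [0,0,0,0,0,0],
  ],
)

```text
t: 5.78
position: [0.5982, -0.0058, 0.0403]
ee_rot: [0.0, 0.686, 0.728, 0.0]
force: [-0.6, -0.7, 0.5]
width: 0.0594
grasp_force: 67.4
```

Call:
carry_out(
  rows=[
    [0,0,0,0,0,0],
    [0,0,0,0,0,0],
    [0,0,0,0,0,0],
    [0,0,0,0,0,0],
    [0,0,0,0,0,0],
  ],
  claw=-1,
)

```text
t: 6.4
position: [0.5981, -0.0058, 0.0398]
ee_rot: [0.0, 0.686, 0.727, 0.0]
force: [0.8, 0.1, 0.1]
width: 0.0855
grasp_force: 0.0
```

Call:
carry_out(
  rows=[
    [0,0,0.5,0,0,0],
    [0,0,1,0,0,0],
    [0,0,1,0,0,0],
    [0,0,1,0,0,0],
  ],
)

```text
t: 6.9
position: [0.5978, -0.0058, 0.2163]
ee_rot: [-0.0, 0.686, 0.727, -0.0]
force: [1.4, -0.3, 0.3]
width: 0.0851
grasp_force: 0.0
```

Call:
carry_out(
  rows=[
    [-0.1,0.92,0,0,0,0.07],
    [-0.1,0.92,0,0,0,0.07],
    [-0.1,0.92,0,0,0,0.07],
    [-0.1,0.92,0,0,0,0.07],
    [-0.1,0.92,0,0,0,0.07],
  ],
)

```text
t: 7.52
position: [0.5727, 0.2256, 0.2148]
ee_rot: [0.0, 0.675, 0.738, -0.0]
force: [0.8, 0.9, 0.4]
width: 0.0855
grasp_force: 0.0
```

Call:
carry_out(
  rows=[
    [-0.15,0.94,0,0,0,0.07],
    [-0.15,0.94,0,0,0,0.07],
    [-0.1,0.94,0,0,0,0.07],
    [-0.1,0.94,0,0,0,0.07],
    [0,0,0,0,0,0],
  ],
)

```text
t: 8.15
position: [0.5471, 0.4158, 0.2142]
ee_rot: [-0.0, 0.664, 0.747, 0.0]
force: [-0.4, -1.4, -0.5]
width: 0.0853
grasp_force: 0.0
```

```bash
cat > look.py <<'E'
import sys
from seg import *
s=readout.state(); q=s["ee_rot"]; print(s["t"],np.round(s["position"],4),"tool yaw %.1f"%(2*np.degrees(np.arctan2(q[2],q[1]))-90))
for n in sys.argv[1:]:
    d=snap(n); save(d,"%s_%d.png"%(n,s["t"]*10)); print(n)
    for o in objs(world(d)): print(o[0],"z%.3f"%o[1],np.round(o[2]),np.round(o[3]),"short-side ang %.1f"%o[4])
E
python3 look.py wrist
```

```text
8.15 [0.5471 0.4158 0.2142] tool yaw 6.7
wrist
78 z0.016 [305.  50.] [13. 17.] short-side ang 6.7
48 z0.042 [376. 264.] [ 5. 13.] short-side ang -69.0
4634 z0.036 [549. 413.] [ 62. 108.] short-side ang 6.6
1624 z0.055 [587. 236.] [ 32. 153.] short-side ang 90.0
1050 z0.030 [697. 345.] [50. 56.] short-side ang -86.5
```

Call:
carry_out(
  rows=[
    [0.04,-0.05,-0.8,0,0,0],
    [0,0,-1,0,0,0],
    [0,0,-1,0,0,0],
    [0,0,-0.9,0,0,0],
    [0,0,-0.44,0,0,0],
  ],
)

```text
t: 8.82
position: [0.5485, 0.4067, 0.0047]
ee_rot: [-0.0, 0.666, 0.746, -0.003]
force: [0.4, -0.3, 0.1]
width: 0.0855
grasp_force: 0.0
```

Call:
carry_out(
  rows=[
    [0,0,0,0,0,0],
    [0,0,0,0,0,0],
    [0,0,0,0,0,0],
    [0,0,0,0,0,0],
    [0,0,0,0,0,0],
  ],
  claw=1,
)

```text
t: 9.45
position: [0.5501, 0.4098, 0.0083]
ee_rot: [0.0, 0.666, 0.746, 0.0]
force: [-0.2, -0.5, -0.6]
width: 0.059
grasp_force: 68.5
```

Call:
carry_out(
  rows=[
    [0,0,0,0,0,0],
    [0,0,0,0,0,0],
  ],
)

```text
t: 9.7
position: [0.5501, 0.4098, 0.0083]
ee_rot: [0.0, 0.666, 0.746, 0.0]
force: [-0.2, -0.7, 0.8]
width: 0.0589
grasp_force: 68.6
```

Call:
carry_out(
  rows=[
    [0,0,0.3,0,0,0],
    [0,0,0.6,0,0,0],
    [0,0,0.9,0,0,0],
    [0,0,0.9,0,0,0],
    [0,0,0.74,0,0,0],
  ],
)

```text
t: 10.32
position: [0.5504, 0.41, 0.1827]
ee_rot: [0.0, 0.666, 0.746, 0.001]
force: [0.0, 1.1, -3.0]
width: 0.0588
grasp_force: 68.1
```

Call:
carry_out(
  rows=[
    [0.1,-0.94,0,0,0,-0.09],
    [0.1,-0.96,0,0,0,-0.09],
    [0.1,-0.96,0,0,0,-0.09],
    [0.1,-0.96,0,0,0,-0.09],
    [0.1,-0.96,0,0,0,-0.09],
  ],
)

```text
t: 10.95
position: [0.5751, 0.1693, 0.1807]
ee_rot: [0.0, 0.68, 0.733, 0.0]
force: [-0.3, -0.0, -3.7]
width: 0.059
grasp_force: 68.2
```

Call:
carry_out(
  rows=[
    [0.1,-0.96,0,0,0,-0.09],
    [0.1,-0.96,0,0,0,-0.09],
    [0.1,-0.96,0,0,0,-0.09],
    [0.1,-0.96,0,0,0,-0.09],
    [0.1,-0.96,0,0,0,-0.09],
  ],
)

```text
t: 11.58
position: [0.6001, -0.0708, 0.1807]
ee_rot: [0.0, 0.695, 0.719, 0.0]
force: [1.0, 0.1, -3.3]
width: 0.0591
grasp_force: 68.1
```

Call:
carry_out(
  rows=[
    [0.1,-0.96,0,0,0,-0.09],
    [0,-0.94,0,0,0,-0.05],
    [0,0,0,0,0,0],
    [0,0,0,0,0,0],
  ],
)

```text
t: 12.08
position: [0.6048, -0.1642, 0.1801]
ee_rot: [-0.0, 0.699, 0.715, 0.0]
force: [-0.2, -0.3, -3.4]
width: 0.0586
grasp_force: 68.2
```

```bash
python3 look.py wrist scene
```

```text
12.075 [ 0.6048 -0.1642  0.1801] tool yaw 1.2
wrist
512 z0.197 [ 593. -109.] [22. 72.] short-side ang -65.0
166 z0.064 [ 532. -189.] [ 6. 34.] short-side ang 0.8
174 z0.196 [ 566. -156.] [ 6. 10.] short-side ang -52.8
3151 z0.090 [599. -27.] [26. 60.] short-side ang -87.6
54 z0.197 [ 638. -153.] [1. 4.] short-side ang -88.3
65 z0.197 [ 645. -157.] [1. 4.] short-side ang -85.0
22 z0.070 [ 675. -301.] [2. 5.] short-side ang -85.0
10526 z0.055 [781. -35.] [ 80. 122.] short-side ang 84.5
72 z0.073 [ 734. -356.] [ 8. 16.] short-side ang 39.1
scene
43 z0.192 [113. 110.] [ 8. 68.] short-side ang -18.6
124 z0.016 [311. -11.] [ 17. 136.] short-side ang 6.3
819 z0.034 [ 533. -403.] [ 53. 104.] short-side ang -2.6
1341 z0.055 [594. 166.] [153. 165.] short-side ang 5.4
91 z0.188 [ 624. -185.] [ 50. 100.] short-side ang -36.2
279 z0.090 [602.  -4.] [54. 71.] short-side ang 3.6
237 z0.089 [ 683. -334.] [71. 71.] short-side ang 84.1
217 z0.030 [699. 329.] [56. 86.] short-side ang 4.7
2170 z0.055 [806.   3.] [162. 164.] short-side ang -5.4
```

Call:
carry_out(
  rows=[
    [0,0.01,-0.5,0,0,0],
    [0,0,-0.6,0,0,0],
    [0,0,-0.5,0,0,0],
    [0,0,-0.2,0,0,0],
    [0,0,-0.1,0,0,0],
  ],
)

```text
t: 12.8
position: [0.6053, -0.163, 0.0848]
ee_rot: [-0.0, 0.699, 0.716, 0.0]
force: [0.8, -0.6, -3.3]
width: 0.0587
grasp_force: 68.0
```

Call:
carry_out(
  rows=[
    [0,0,-0.1,0,0,0],
    [0,0,-0.06,0,0,0],
    [0,0,-0.04,0,0,0],
    [0,0,0,0,0,0],
    [0,0,0,0,0,0],
  ],
)

```text
t: 13.42
position: [0.6052, -0.1639, 0.075]
ee_rot: [0.0, 0.699, 0.715, 0.0]
force: [-0.5, -0.5, -3.6]
width: 0.0588
grasp_force: 68.0
```

Call:
carry_out(
  rows=[
    [0,0,-0.02,0,0,0],
    [0,0,-0.02,0,0,0],
    [0,0,0,0,0,0],
  ],
)

```text
t: 13.8
position: [0.6051, -0.1639, 0.0732]
ee_rot: [0.0, 0.699, 0.715, 0.0]
force: [-1.1, 0.1, 0.7]
width: 0.059
grasp_force: 68.4
```

Call:
carry_out(
  rows=[
    [0,0,0,0,0,0],
    [0,0,0,0,0,0],
    [0,0,0,0,0,0],
    [0,0,0,0,0,0],
    [0,0,0,0,0,0],
  ],
  claw=-1,
)

```text
t: 14.42
position: [0.6051, -0.1638, 0.0728]
ee_rot: [0.0, 0.699, 0.715, -0.0]
force: [0.3, 0.5, -0.0]
width: 0.0853
grasp_force: 0.0
```

Call:
carry_out(
  rows=[
    [0,0,0.5,0,0,0],
    [0,0,1,0,0,0],
    [0,0,1,0,0,0],
    [0,0,1,0,0,0],
    [0,0,0,0,0,0],
  ],
)

```text
t: 15.05
position: [0.608, -0.1648, 0.2534]
ee_rot: [0.005, 0.699, 0.715, 0.002]
force: [0.4, 0.7, 0.9]
width: 0.0856
grasp_force: 0.0
```

```bash
python3 look.py wrist
```

```text
15.05 [ 0.608  -0.1648  0.2534] tool yaw 1.3
wrist
1215 z0.016 [312. -25.] [ 16. 106.] short-side ang 5.0
1272 z0.034 [ 534. -392.] [51. 85.] short-side ang -2.7
5538 z0.101 [ 604. -160.] [ 62. 111.] short-side ang 1.5
3448 z0.090 [598. -15.] [50. 60.] short-side ang -87.4
671 z0.089 [ 683. -332.] [67. 71.] short-side ang 71.0
13770 z0.055 [803. -21.] [113. 161.] short-side ang 84.2
```

Call:
carry_out(
  rows=[
    [-0.48,0.88,0,0,0,-0.37],
    [-0.48,0.88,0,0,0,-0.37],
    [-0.48,0.88,0,0,0,-0.37],
    [-0.48,0.88,0,0,0,-0.37],
    [-0.48,0.88,0,0,0,-0.37],
  ],
)

```text
t: 15.72
position: [0.4829, 0.0574, 0.246]
ee_rot: [-0.001, 0.755, 0.656, -0.001]
force: [0.4, 1.2, 1.0]
width: 0.0854
grasp_force: 0.0
```

Call:
carry_out(
  rows=[
    [-0.48,0.88,-0.2,0,0,-0.37],
    [-0.48,0.88,-0.2,0,0,-0.37],
    [-0.48,0.88,-0.2,0,0,-0.37],
    [-0.48,0.88,-0.2,0,0,-0.37],
    [0,0,0,0,0,0],
  ],
)

```text
t: 16.35
position: [0.3854, 0.2336, 0.2055]
ee_rot: [-0.001, 0.794, 0.608, -0.003]
force: [-0.1, 0.0, -0.1]
width: 0.0854
grasp_force: 0.0
```

Call:
carry_out(
  rows=[
    [0,0,0,0,0,0],
  ],
)

```text
t: 16.48
position: [0.3885, 0.2317, 0.2068]
ee_rot: [0.0, 0.795, 0.607, -0.001]
force: [-0.9, -0.1, 0.9]
width: 0.0857
grasp_force: 0.0
```

```bash
python3 look.py wrist
```

```text
16.475 [0.3885 0.2317 0.2068] tool yaw -15.3
wrist
189 z0.016 [306.  39.] [13. 37.] short-side ang 6.5
2183 z0.048 [388. 233.] [47. 59.] short-side ang -15.4
17711 z0.055 [586. 165.] [147. 170.] short-side ang 1.7
198 z0.053 [ 545. -100.] [ 7. 38.] short-side ang -81.2
214 z0.089 [619.  25.] [16. 26.] short-side ang 32.0
699 z0.028 [673. 316.] [10. 54.] short-side ang 1.9
```

Call:
carry_out(
  rows=[
    [0,0.02,-0.7,0,0,0],
    [0,0,-1,0,0,0],
    [0,0,-1,0,0,0],
    [0,0,-0.7,0,0,0],
    [0,0,-0.32,0,0,0],
  ],
)

```text
t: 17.15
position: [0.389, 0.2312, 0.0198]
ee_rot: [-0.0, 0.796, 0.605, -0.002]
force: [-0.7, -0.1, 0.2]
width: 0.0852
grasp_force: 0.0
```

Call:
carry_out(
  rows=[
    [0,0,0,0,0,0],
    [0,0,0,0,0,0],
    [0,0,0,0,0,0],
    [0,0,0,0,0,0],
    [0,0,0,0,0,0],
  ],
  claw=1,
  newtons=50,
)

```text
t: 17.77
position: [0.39, 0.2333, 0.0228]
ee_rot: [0.0, 0.795, 0.607, 0.001]
force: [1.3, -2.2, 5.5]
width: 0.0452
grasp_force: 52.9
```

Call:
carry_out(
  rows=[
    [0,0,0,0,0,0],
    [0,0,0,0,0,0],
  ],
)

```text
t: 18.02
position: [0.39, 0.2334, 0.0228]
ee_rot: [0.001, 0.795, 0.607, 0.001]
force: [0.4, -3.1, 6.3]
width: 0.0457
grasp_force: 52.9
```

Call:
carry_out(
  rows=[
    [0,0,0.3,0,0,0],
    [0,0,0.6,0,0,0],
    [0,0,0.9,0,0,0],
    [0,0,0.9,0,0,0],
    [0,0,0.9,0,0,0],
  ],
)

```text
t: 18.65
position: [0.3882, 0.233, 0.2031]
ee_rot: [-0.0, 0.795, 0.606, -0.0]
force: [0.8, 0.5, -2.6]
width: 0.0455
grasp_force: 51.8
```

Call:
carry_out(
  rows=[
    [0.48,-0.87,0,0,0,0.37],
    [0.48,-0.87,0,0,0,0.37],
    [0.48,-0.88,0,0,0,0.37],
    [0.48,-0.88,0,0,0,0.37],
    [0.48,-0.88,0,0,0,0.37],
  ],
)

```text
t: 19.27
position: [0.5091, 0.013, 0.2016]
ee_rot: [-0.0, 0.743, 0.669, -0.0]
force: [0.8, -0.3, -1.9]
width: 0.045
grasp_force: 51.9
```

Call:
carry_out(
  rows=[
    [0.48,-0.88,0,0,0,0.37],
    [0.48,-0.88,0,0,0,0.37],
    [0.47,-0.87,0,0,0,0.37],
    [0.46,-0.87,0,0,0,0.37],
    [0,0,0,0,0,0],
  ],
)

```text
t: 19.9
position: [0.605, -0.1641, 0.201]
ee_rot: [0.001, 0.7, 0.714, -0.0]
force: [0.3, 0.8, -1.6]
width: 0.0452
grasp_force: 51.8
```

Call:
carry_out(
  rows=[
    [0,0,-0.4,0,0,0],
    [0,0,-0.5,0,0,0],
    [0,0,-0.3,0,0,0],
    [0,0,-0.1,0,0,0],
    [0,0,0,0,0,0],
  ],
)

```text
t: 20.52
position: [0.6036, -0.1605, 0.1369]
ee_rot: [-0.0, 0.699, 0.715, -0.0]
force: [-0.3, 0.4, -1.1]
width: 0.0448
grasp_force: 52.0
```

Call:
carry_out(
  rows=[
    [0,0,-0.12,0,0,0],
    [0,0,-0.08,0,0,0],
    [0,0,-0.04,0,0,0],
    [0,0,-0.02,0,0,0],
    [0,0,0,0,0,0],
  ],
)

```text
t: 21.15
position: [0.6037, -0.1609, 0.1239]
ee_rot: [0.0, 0.699, 0.715, 0.0]
force: [-0.0, -0.8, -1.6]
width: 0.0447
grasp_force: 51.9
```

Call:
carry_out(
  rows=[
    [0,0,-0.02,0,0,0],
    [0,0,0,0,0,0],
  ],
)

```text
t: 21.4
position: [0.6037, -0.1609, 0.1238]
ee_rot: [0.0, 0.699, 0.715, 0.0]
force: [-2.0, -0.1, 4.6]
width: 0.0453
grasp_force: 52.6
```

Call:
carry_out(
  rows=[
    [0,0,0,0,0,0],
    [0,0,0,0,0,0],
    [0,0,0,0,0,0],
    [0,0,0,0,0,0],
    [0,0,0,0,0,0],
  ],
  claw=-1,
)

```text
t: 22.02
position: [0.6036, -0.1608, 0.1227]
ee_rot: [-0.0, 0.699, 0.715, -0.0]
force: [-0.6, 0.5, -0.1]
width: 0.0851
grasp_force: 0.0
```

Call:
carry_out(
  rows=[
    [0,0,0.5,0,0,0],
    [0,0,1,0,0,0],
    [0,0,1,0,0,0],
    [0,0,0.5,0,0,0],
    [0,0,0,0,0,0],
  ],
)

```text
t: 22.65
position: [0.605, -0.1613, 0.2756]
ee_rot: [0.003, 0.699, 0.715, 0.001]
force: [-0.5, 0.1, -0.2]
width: 0.0853
grasp_force: 0.0
```

Call:
carry_out(
  rows=[
    [-0.24,-0.8,0,0,0,-0.14],
    [-0.24,-0.8,0,0,0,-0.14],
    [-0.24,-0.8,0,0,0,-0.14],
    [-0.24,-0.8,0,0,0,-0.14],
    [-0.24,-0.8,0,0,0,-0.14],
  ],
)

```text
t: 23.28
position: [0.5422, -0.3614, 0.2703]
ee_rot: [-0.002, 0.721, 0.693, -0.0]
force: [-0.0, 0.1, 0.7]
width: 0.0854
grasp_force: 0.0
```

Call:
carry_out(
  rows=[
    [-0.24,-0.84,-0.7,0,0,-0.14],
    [0,0,-0.8,0,0,0],
    [0,0,0,0,0,0],
    [0,0,0,0,0,0],
  ],
)

```text
t: 23.78
position: [0.5318, -0.4024, 0.1978]
ee_rot: [-0.0, 0.725, 0.689, 0.0]
force: [0.2, -0.2, 0.2]
width: 0.0856
grasp_force: 0.0
```

```bash
python3 look.py wrist scene
```

```text
23.775 [ 0.5318 -0.4024  0.1978] tool yaw -2.9
wrist
4058 z0.034 [ 533. -403.] [ 52. 104.] short-side ang -3.1
240 z0.028 [ 570. -229.] [ 5. 79.] short-side ang 88.5
1733 z0.089 [ 682. -335.] [70. 72.] short-side ang 86.8
scene
63 z0.193 [137.  51.] [13. 92.] short-side ang -48.6
123 z0.016 [312. -10.] [ 16. 136.] short-side ang 3.3
814 z0.034 [ 533. -402.] [ 54. 105.] short-side ang -2.8
1355 z0.055 [591. 164.] [159. 164.] short-side ang 5.8
314 z0.149 [ 603. -161.] [49. 61.] short-side ang 1.3
331 z0.090 [599.  -4.] [61. 72.] short-side ang 2.7
241 z0.089 [ 683. -334.] [70. 71.] short-side ang 82.7
209 z0.030 [698. 331.] [56. 83.] short-side ang 3.4
2171 z0.055 [807.   3.] [161. 163.] short-side ang -5.1
```

Call:
carry_out(
  rows=[
    [0.02,0,-0.7,0,0,0],
    [0,0,-1,0,0,0],
    [0,0,-1,0,0,0],
    [0,0,-0.7,0,0,0],
    [0,0,-0.4,0,0,0],
  ],
)

```text
t: 24.5
position: [0.5333, -0.4024, 0.0075]
ee_rot: [0.0, 0.724, 0.689, 0.0]
force: [-0.3, -0.3, 0.0]
width: 0.0852
grasp_force: 0.0
```

Call:
carry_out(
  rows=[
    [0,0,0,0,0,0],
    [0,0,0,0,0,0],
    [0,0,0,0,0,0],
    [0,0,0,0,0,0],
    [0,0,0,0,0,0],
  ],
  claw=1,
  newtons=50,
)

```text
t: 25.12
position: [0.5341, -0.4038, 0.01]
ee_rot: [0.002, 0.725, 0.689, 0.0]
force: [0.4, 0.7, 5.7]
width: 0.0513
grasp_force: 55.9
```

Call:
carry_out(
  rows=[
    [0,0,0,0,0,0],
    [0,0,0,0,0,0],
  ],
)

```text
t: 25.38
position: [0.5341, -0.4038, 0.01]
ee_rot: [0.002, 0.725, 0.689, 0.0]
force: [1.0, 0.6, 5.6]
width: 0.0511
grasp_force: 55.9
```

Call:
carry_out(
  rows=[
    [0,0,0.4,0,0,0],
    [0,0,0.7,0,0,0],
    [0,0,0.9,0,0,0],
    [0,0,0.8,0,0,0],
    [-0.16,0.92,0,0,0,0.15],
  ],
)

```text
t: 26.0
position: [0.528, -0.3616, 0.1525]
ee_rot: [0.006, 0.721, 0.693, 0.0]
force: [0.9, 1.6, -3.1]
width: 0.0506
grasp_force: 54.9
```

Call:
carry_out(
  rows=[
    [-0.16,0.92,0,0,0,0.15],
    [-0.16,0.92,0,0,0,0.15],
    [-0.16,0.92,0,0,0,0.15],
    [-0.16,0.92,0,0,0,0.15],
    [-0.16,0.92,0,0,0,0.15],
  ],
)

```text
t: 26.62
position: [0.4836, -0.1253, 0.1479]
ee_rot: [-0.0, 0.697, 0.717, -0.0]
force: [0.4, 0.2, -3.3]
width: 0.0512
grasp_force: 54.9
```

Call:
carry_out(
  rows=[
    [-0.16,0.92,0,0,0,0.15],
    [-0.16,0.92,0,0,0,0.15],
    [-0.16,0.92,0,0,0,0.15],
    [-0.16,0.92,0,0,0,0.15],
    [-0.16,0.92,0,0,0,0.15],
  ],
)

```text
t: 27.25
position: [0.4438, 0.1045, 0.148]
ee_rot: [0.0, 0.673, 0.739, 0.0]
force: [1.3, 0.8, -2.0]
width: 0.0508
grasp_force: 54.9
```

Call:
carry_out(
  rows=[
    [-0.16,0.92,0,0,0,0.11],
    [0,0,0,0,0,0],
    [0,0,-0.7,0,0,0],
    [0,0,-0.8,0,0,0],
    [0,0,-0.6,0,0,0],
  ],
)

```text
t: 27.88
position: [0.4361, 0.1482, 0.0418]
ee_rot: [-0.0, 0.67, 0.742, -0.0]
force: [-0.6, -0.2, -3.2]
width: 0.0505
grasp_force: 54.8
```

Call:
carry_out(
  rows=[
    [0,0,-0.3,0,0,0],
    [0,0,0,0,0,0],
    [0,0,0,0,0,0],
  ],
)

```text
t: 28.25
position: [0.4372, 0.1488, 0.0284]
ee_rot: [0.0, 0.67, 0.742, 0.0]
force: [-0.6, -1.0, -2.3]
width: 0.0507
grasp_force: 54.7
```

Down to 0.010, that is about 18 mm more.

Call:
carry_out(
  rows=[
    [0,0,-0.14,0,0,0],
    [0,0,-0.12,0,0,0],
    [0,0,-0.06,0,0,0],
    [0,0,-0.03,0,0,0],
    [0,0,0,0,0,0],
  ],
)

```text
t: 28.88
position: [0.4366, 0.1492, 0.0102]
ee_rot: [-0.0, 0.67, 0.743, -0.0]
force: [0.6, 0.4, -3.1]
width: 0.051
grasp_force: 54.8
```

Call:
carry_out(
  rows=[
    [0,0,-0.02,0,0,0],
    [0,0,0,0,0,0],
  ],
)

```text
t: 29.12
position: [0.4367, 0.1493, 0.01]
ee_rot: [0.0, 0.67, 0.743, 0.0]
force: [-2.4, 0.1, 5.2]
width: 0.051
grasp_force: 55.6
```

Call:
carry_out(
  rows=[
    [0,0,0,0,0,0],
    [0,0,0,0,0,0],
    [0,0,0,0,0,0],
    [0,0,0,0,0,0],
    [0,0,0,0,0,0],
  ],
  claw=-0.7,
)

```text
t: 29.75
position: [0.4366, 0.1492, 0.0092]
ee_rot: [-0.0, 0.67, 0.743, -0.0]
force: [0.9, -0.1, -0.2]
width: 0.0728
grasp_force: 0.0
```

Call:
carry_out(
  rows=[
    [0,0,0.3,0,0,0],
    [0,0,0.7,0,0,0],
    [0,0,1,0,0,0],
    [0,0,1,0,0,0],
    [0,0,1,0,0,0],
  ],
)

```text
t: 30.38
position: [0.4361, 0.1491, 0.2109]
ee_rot: [-0.0, 0.67, 0.743, -0.0]
force: [-0.0, 0.0, -0.8]
width: 0.0725
grasp_force: 0.0
```

Call:
carry_out(
  rows=[
    [0,0,1,0,0,0],
    [0,0,0,0,0,0],
    [0,0,0,0,0,0],
    [0,0,0,0,0,0],
  ],
)

```text
t: 30.88
position: [0.4352, 0.1489, 0.2575]
ee_rot: [-0.001, 0.67, 0.743, -0.002]
force: [-0.8, 0.1, -0.2]
width: 0.0727
grasp_force: 0.0
```

```bash
python3 look.py wrist scene; ls pics
```

```text
30.875 [0.4352 0.1489 0.2575] tool yaw 5.9
wrist
101 z0.013 [102.   1.] [  4. 190.] short-side ang 0.0
237 z0.016 [306.  36.] [13. 42.] short-side ang 5.4
2934 z0.034 [436. 150.] [ 52. 103.] short-side ang 6.1
14886 z0.055 [589. 165.] [158. 161.] short-side ang -83.9
78 z0.030 [559. -99.] [ 3. 28.] short-side ang -87.1
17 z0.056 [569. -33.] [ 1. 12.] short-side ang 11.2
35 z0.065 [617.  32.] [ 2. 16.] short-side ang -87.8
537 z0.065 [ 666. -128.] [28. 67.] short-side ang 2.1
3132 z0.030 [697. 330.] [56. 81.] short-side ang 3.8
3550 z0.055 [774.   7.] [ 76. 174.] short-side ang 19.8
scene
116 z0.016 [310.  -9.] [ 16. 135.] short-side ang 5.2
278 z0.034 [438. 149.] [ 54. 104.] short-side ang 5.4
1350 z0.055 [591. 163.] [160. 166.] short-side ang 5.8
313 z0.149 [ 603. -161.] [49. 60.] short-side ang -0.9
328 z0.090 [599.  -3.] [59. 72.] short-side ang 3.0
238 z0.089 [ 683. -334.] [71. 72.] short-side ang 53.8
214 z0.030 [698. 330.] [56. 83.] short-side ang 4.2
2163 z0.055 [807.   3.] [159. 165.] short-side ang -5.8
scene0.png
scene_120.png
scene_237.png
scene_308.png
side0.png
w1.png
wrist_120.png
wrist_150.png
wrist_164.png
wrist_237.png
wrist_308.png
wrist_81.png
```

View pics/scene_308.png

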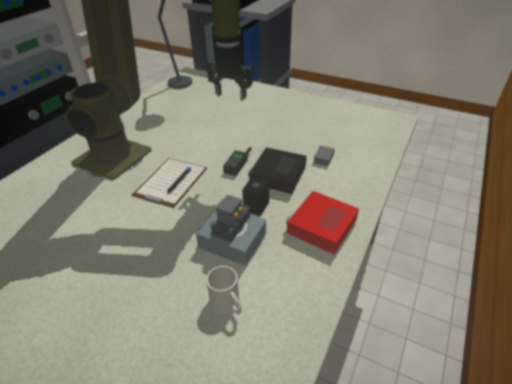

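The stack stands on the supply at (232,220), the speaker is between the units at (256,193), and the handheld is in front of the transceiver at (237,160). The mug and battery haven't moved. I'm handing the job in.

```bash
python3 -c "
from station import r
print(r.close_job())"
```

```text
the job is handed in; nothing more can be done
None
```

The radio desk is set up as asked and handed in after about 31 s of the 115 s allowed; the last pictures put every item within the limits, but the hand-in returned no verdict.

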